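# Trace the tooth row of a teaching jaw to seat its teeth

## Robot

A 6-joint arm with a two-finger parallel gripper is mounted at the origin on the work surface. World frame = base frame: x ahead of the robot, y to its left, z up, the work surface at z = 0. Lengths are in m, angles in rad, forces in N, time in s.
With the tool pointing down it reaches from about 0.35 to 0.975 m from the base axis. Payload 4.9 kg.
Tool frame: the origin (TCP) lies midway between the tips of the shut fingers; the grasp point (between the pads) lies 19 mm behind it (r.grasp_offset is the z of the grasp point in the tool frame, in m); z points along the fingers, y is the line along which they close (so a half turn about z gives the same grasp; the last joint's range is limited). The gripper opens to 85 mm and grips with 20 to 120 N. Pads are 22 mm wide; open, the fingers measure 114 mm over their backs; the gripper's body (76 mm by 85 mm) begins 54 mm behind the grasp point. The pads swing forward as they close: fully open they stand 13 mm farther back than shut.
Start: joints at [-1.259, 0.053, 1.613, -0, 1.476, -0.119], TCP at [0.261, -0.568, 0.231] pointing down, gripper open.
Joint ranges: [-3.01, 3.01], [-1.01, 2.22], [0.06, 2.58], [-1.02, 4.17], [0.09, 2.62], [-3.14, 3.14]. Speed limits (rad/s): [2.57, 2.57, 3.14, 3.14, 3.14, 3.14].

## Interface

Orientations are given as a 3x3 rotation matrix whose columns are the frame's x, y, z axes.
In Python, from rig import monitor, imaging, ticket, r gives the robot as it stands.
- The arm moves only by the shell command python3 -m pendant 'ROWS' [FORCE]. ROWS is text: rows parted by semicolons, each of 7 numbers parted by spaces: the shift along the tool's x, y, z scaled (see below), then the turn, a rotation vector about the tool's x, y, z scaled (see below), then the opening, from 0 (shut) to 1 (fully open). A call has 1 to 20 rows; each row shifts and turns the commanded pose from where the row before left it, along the tool's axes as they then stand; what a row does not reach is not made up. The controller multiplies each number of a shift by 0.02 m and each number of a turn by 4 degrees. A row lasts 1/10 s, in which the tool goes at most 50 mm and 8.59 degrees, less where a joint would pass 70% of its speed; a pose out of reach is approached as far as the arm can. A call with a number of a shift or a turn outside -1 to 1 is refused whole. A call with a gripper value outside its range is refused whole. The fingers move at their own pace and stop on an object; FORCE is the grip in N (left out, the last holds). Time passes only in rows, so rows that do not move let the fingers close. It gives the time, the measured TCP pose, the force, the opening and the grip force at its end, in the units of the state.
- monitor.sense(): the state, without advancing time (a new reading comes with each control period).
- imaging.camera(name): name is "scene" or "side" or "wrist"; returns the picture (400x640x3 uint8, red, green, blue); there is no depth.
- imaging.calibration(name): a dict with "fx", "fy", "cx", "cy" (pixels), "world_from_camera" (4x4, takes a point from camera to world coordinates). Camera axes: x right, y down, z forward; pixel columns grow to the right and rows downward; lengths in m; the calibration is good to about 2 mm. A picture is of the moment at which its call begins: read the wrist's pose just before it. calibration takes no time and is no camera call; for the wrist camera it gives the pose at the moment of the call.
- ticket.hand_in(): hands the job in; it is judged then, once.
The state is a dict: "t": time; "joint_pos": joint angles; "joint_vel": joint speeds; "tau": joint torques, N m; "tool_pos": TCP position; "ee_rot": TCP orientation; "ft_force": force on the tool from outside, world axes, zero at the start; "ft_torque": the same for the moment, N m; "grip_width": finger opening in m; "grip_force": force on a finger pad.
Only numpy, scipy, OpenCV 4.12 (cv2) and the standard library are available. Lean on these libraries where they do the work, as an engineer would, in place of code of your own. Each camera call takes 0.05 s, during which the arm holds its last target. There are 200 camera calls.

## Task

The six teeth of the jaw model have crept up in their sockets. With closed fingertips, run lightly along the tops of the row, from the rear molar round to the incisor, so that the teeth go fully home one after another in that order. Do not lift, knock or shove the model, press no harder than a light touch needs (well under 20 N), leave the mirror, bottle and glass alone, and finish clear of everything.

Things in the scene. Friction and masses are not known exactly. Their poses are not given: they have to be found in the camera images.
- jaw: Enlarged teaching model of a quarter jaw, about 1.5 kg, loose: plaster base plate 166 x 102 x 14 mm, on it a pink gum ridge (30 mm wide, crest at 32 mm) running straight along its x, then curving to +y, with six ivory teeth in a row, 5 mm apart. Origin: centre of the underside, z up. Seated, all biting faces are 44 mm above the underside; they start 3 to 4 mm higher.
- molar_rear_top (a point): Middle of the biting face of the rear molar, the start of the row, 24 mm long by 24 mm wide; x points along the row towards the incisor end, z up. Moves with the tooth. The face is a 2.5 mm wide ridge across the row, sloping down 27 degrees before and behind, so a fingertip passing along pushes the tooth down.
- molar_rear (a joint): How far tooth 1 of the row (molar rear) has been pushed down, m: 0 highest, 0.0045 home on its stop. The root moves straight down against about 1.2 N of friction and stays where left; the crown sits on it in a rubber sleeve that gives 0.33 mm per N (up to 5 mm) and springs back.
- molar_front_top (a point): Middle of the biting face of the second molar, 24 by 24 mm; x points along the row towards the incisor end, z up. Moves with the tooth. The face is a 2.5 mm wide ridge across the row, sloping down 27 degrees before and behind, so a fingertip passing along pushes the tooth down.
- molar_front (a joint): How far tooth 2 of the row (molar front) has been pushed down, m: 0 highest, 0.0045 home on its stop. The root moves straight down against about 1.2 N of friction and stays where left; the crown sits on it in a rubber sleeve that gives 0.33 mm per N (up to 5 mm) and springs back.
- premolar_rear_top (a point): Middle of the biting face of the first premolar met, 18 mm long by 20 mm wide; x points along the row towards the incisor end, z up. Moves with the tooth. The face is a 2.5 mm wide ridge across the row, sloping down 27 degrees before and behind, so a fingertip passing along pushes the tooth down.
- premolar_rear (a joint): How far tooth 3 of the row (premolar rear) has been pushed down, m: 0 highest, 0.0045 home on its stop. The root moves straight down against about 1.2 N of friction and stays where left; the crown sits on it in a rubber sleeve that gives 0.33 mm per N (up to 5 mm) and springs back.
- premolar_front_top (a point): Middle of the biting face of the next premolar, 18 by 20 mm; x points along the row towards the incisor end, z up. Moves with the tooth. The face is a 2.5 mm wide ridge across the row, sloping down 27 degrees before and behind, so a fingertip passing along pushes the tooth down.
- premolar_front (a joint): How far tooth 4 of the row (premolar front) has been pushed down, m: 0 highest, 0.0045 home on its stop. The root moves straight down against about 1.2 N of friction and stays where left; the crown sits on it in a rubber sleeve that gives 0.33 mm per N (up to 5 mm) and springs back.
- canine_top (a point): Middle of the biting face of the canine, 18 by 17 mm; x points along the row towards the incisor end, z up. Moves with the tooth. The face is a 2.5 mm wide ridge across the row, sloping down 27 degrees before and behind, so a fingertip passing along pushes the tooth down.
- canine (a joint): How far tooth 5 of the row (canine) has been pushed down, m: 0 highest, 0.0045 home on its stop. The root moves straight down against about 1.2 N of friction and stays where left; the crown sits on it in a rubber sleeve that gives 0.33 mm per N (up to 5 mm) and springs back.
- incisor_top (a point): Middle of the biting face of the incisor, the end of the row, 18 mm long by 13 mm wide, the narrowest tooth; x points along the row towards the incisor end, z up. Moves with the tooth. The face is a 2.5 mm wide ridge across the row, sloping down 27 degrees before and behind, so a fingertip passing along pushes the tooth down.
- incisor (a joint): How far tooth 6 of the row (incisor) has been pushed down, m: 0 highest, 0.0045 home on its stop. The root moves straight down against about 1.2 N of friction and stays where left; the crown sits on it in a rubber sleeve that gives 0.33 mm per N (up to 5 mm) and springs back.
- mirror: Steel mouth mirror lying loose beside the jaw model: bar handle 115 x 7 x 7 mm along its x, then a thin neck and a disc 22 mm across centred 93 mm from the origin. Origin under the middle of the handle. To be left alone.
- bottle: Clear drinking-water bottle with a red cap, 64 mm diameter, 200 mm high, loose; origin at the centre of its foot. To be left alone.
- tumbler: Upturned drinking glass, 74 mm across at the table, 60 mm at the top, 85 mm high, loose; origin at the centre of its underside. To be left alone.
Things that resemble listed ones, but are neither listed nor needed, are in the scene too. Of the things like the jaw, leave any that is yellow; of the rest the smaller one is meant.

How it is judged:
On the way, in this order (a step that is already met when the one before it is completed fails the run):
1. molar rear home (within 2 mm of its stop) (value of joint molar_rear above 0.0025 m).
2. molar front home (within 2 mm of its stop) (value of joint molar_front above 0.0025 m).
3. premolar rear home (within 2 mm of its stop) (value of joint premolar_rear above 0.0025 m).
4. premolar front home (within 2 mm of its stop) (value of joint premolar_front above 0.0025 m).
5. canine home (within 2 mm of its stop) (value of joint canine above 0.0025 m).
6. incisor home (within 2 mm of its stop) (value of joint incisor above 0.0025 m).
At the end, for the whole second after the job is handed in: All six teeth pushed down to within 2 mm of their stops (joint above 0.0025 m), the jaw model at rest, flat on the table and within 20 mm of where it was (value of joint each of molar_rear, molar_front, premolar_rear, premolar_front, canine, incisor above 0.0025 m and distance of jaw from where it was at the start of the episode below 0.02 m and height (world z) of jaw below 0.004 m and angle between jaw's own z axis and vertical below 0.05 rad and linear speed of jaw below 0.01 m/s); the robot touches nothing.
It fails at once if the jaw model lifted or tipped (height (world z) of jaw above 0.008 m or angle between jaw's own z axis and vertical above 0.1 rad).
It fails at once if the jaw model shoved more than 20 mm (distance of jaw from where it was at the start of the episode above 0.02 m).
It fails at once if pressed harder than 20 N on the jaw model (contact force between any of the fingers, the arm and jaw above 20 N).
It fails at once if mirror, bottle or glass moved more than 15 mm (distance of any of mirror, bottle, tumbler from where it was at the start of the episode above 0.015 m).
It also fails if it takes over 48 s, if anything falls off the work surface, if the arm or the gripper's body presses on something with over 40 N, if the wrist force passes 120 N, or if a joint passes its speed limit or range.

## Working session

There is one attempt and no reset: what is moved stays moved. The work goes in short steps, Python scripts to look and compute and a shell command to move; the robot and the scene stay as the last step left them, time stands still between calls to the robot, and variables do not carry over. Pictures are saved under pics/ and viewed, at most 10 in all, crops included, and the job is handed in when it is done.

```bash
mkdir -p pics; ls; python3 - <<'E'
from rig import monitor, imaging, ticket, r
import cv2,numpy as np
s=monitor.sense();print(s['t'],s['tool_pos'],s['ee_rot'],s['ft_force'])
for n in("scene","side"):
    im=imaging.camera(n);cv2.imwrite(f"pics/{n}0.png",im[:,:,::-1]);c=imaging.calibration(n);print(n,c)
E
```

```text
pics
0.0 [ 0.26080711 -0.56728447  0.23003933] [[ 9.08622894e-01  4.17617043e-01 -6.64453653e-04]
 [ 4.17617508e-01 -9.08620723e-01  1.99954562e-03]
 [ 2.31307969e-04 -2.09432040e-03 -9.99997780e-01]] [-0.68119896  0.68184108 -0.5343082 ]
scene {'fx': 372.7518533688016, 'fy': 372.7518533688016, 'cx': 325.3142751609904, 'cy': 202.09703006339757, 'world_from_camera': array([[-0.81713405,  0.49681993, -0.29233867,  0.8005716 ],
       [ 0.57643873,  0.7070751 , -0.40958906,  0.40449344],
       [ 0.00321339, -0.5032045 , -0.86416139,  0.89145619],
       [ 0.        ,  0.        ,  0.        ,  1.        ]])}
side {'fx': 377.7302078331212, 'fy': 377.7302078331212, 'cx': 315.8230407219932, 'cy': 196.95470028903472, 'world_from_camera': array([[-0.69173793, -0.36905749,  0.62072152, -0.12517106],
       [-0.72196207,  0.3338883 , -0.60604403,  0.61428613],
       [ 0.01641344, -0.86736104, -0.49740871,  0.56201753],
       [ 0.        ,  0.        ,  0.        ,  1.        ]])}
```

View pics/scene0.png

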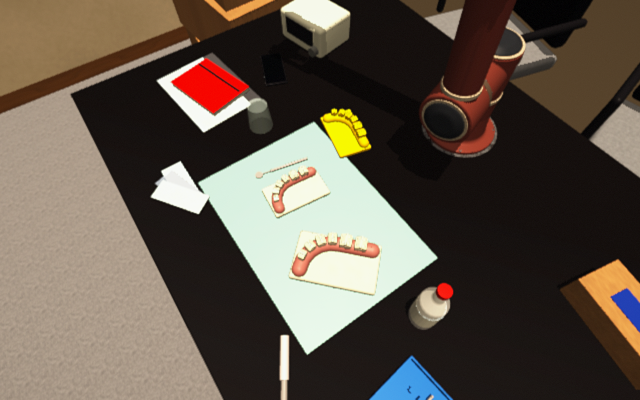

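View pics/side0.png

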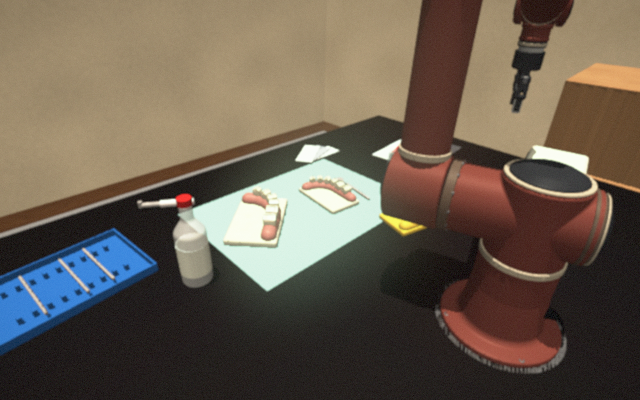

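Candidates for the jaw in the scene view are yellow (346,132), large ivory (337,262) and small ivory (296,190). Yellow is excluded, and the smaller of the other two, at (296,190) beside the mirror, fits. I'll measure both plates and confirm in an enlarged crop.

```bash
cat > h.py <<'E'
import numpy as np,cv2
from rig import monitor, imaging, r
def ray(c,px):
    px=np.atleast_2d(px).astype(float);d=np.c_[(px[:,0]-c['cx'])/c['fx'],(px[:,1]-c['cy'])/c['fy'],np.ones(len(px))]
    T=c['world_from_camera'];return T[:3,3],d@T[:3,:3].T
def plane(c,px,z):
    o,d=ray(c,px);return o+d*((z-o[2])/d[:,2])[:,None]
def tri(c1,p1,c2,p2):
    o1,d1=ray(c1,p1);o2,d2=ray(c2,p2);d1=d1[0];d2=d2[0]
    a=np.linalg.lstsq(np.c_[d1,-d2],o2-o1,rcond=None)[0];A=o1+a[0]*d1;B=o2+a[1]*d2
    return (A+B)/2,np.linalg.norm(A-B)
def proj(c,P):
    T=c['world_from_camera'];q=(np.atleast_2d(P)-T[:3,3])@T[:3,:3];return np.c_[q[:,0]/q[:,2]*c['fx']+c['cx'],q[:,1]/q[:,2]*c['fy']+c['cy']]
E
python3 - <<'E'
from h import *
im=cv2.imread('pics/scene0.png');sd=cv2.imread('pics/side0.png')
a=cv2.resize(im[145:305,245:400],None,fx=5,fy=5,interpolation=cv2.INTER_CUBIC)[:, :400*2][:600]
a=cv2.resize(im[150:225,245:345],None,fx=8,fy=8,interpolation=cv2.INTER_CUBIC)
cv2.imwrite('pics/crop1.png',a[:600])
c=imaging.calibration('scene')
for n,q in(('small',[(263,190),(315,167),(329,192),(276,216)]),('large',[(303,231),(382,246),(373,294),(290,279)])):
    P=plane(c,q,.014);print(n,P[:,:2].round(3).tolist(),[round(np.linalg.norm(P[i]-P[(i+1)%4]),3) for i in range(4)])
E
```

```text
small [[0.623, -0.143], [0.461, -0.124], [0.477, -0.032], [0.636, -0.052]] [np.float64(0.163), np.float64(0.094), np.float64(0.16), np.float64(0.092)]
large [[0.602, 0.026], [0.46, 0.178], [0.557, 0.261], [0.699, 0.116]] [np.float64(0.207), np.float64(0.128), np.float64(0.203), np.float64(0.132)]
```

View pics/crop1.png

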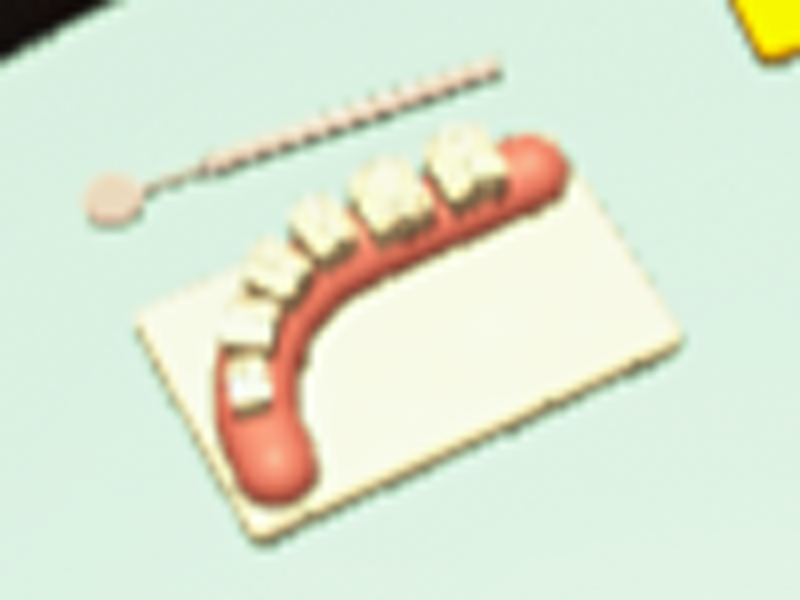

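The crop confirms it: the small ivory jaw has a plate of about 163 x 93 mm, against 205 x 130 for the large one. The rear molar is near scene (303,171) and the incisor near (276,198), with the mirror above the row. Next I close the gripper and move over it for a wrist view.

```bash
python3 -m pendant '1 -0.8 0 0 0 0 0;1 -0.8 0 0 0 0 0;1 -0.8 0 0 0 0 0;1 -0.8 0 0 0 0 0;1 -0.8 0 0 0 0 0;1 -0.8 0 0 0 0 0;1 -0.8 0 0 0 0 0;1 -0.8 0 0 0 0 0;1 -0.8 0 0 0 0 0;1 -0.8 0 0 0 0 0;1 -0.8 0 0 0 0 0;1 -0.8 0 0 0 0 0;1 -0.8 0 0 0 0 0;1 -0.8 0 0 0 0 0;1 -0.8 0 0 0 0 0;1 -0.8 0 0 0 0 0;1 -0.8 0 0 0 0 0;1 -0.8 0 0 0 0 0;0 0 0 0 0 0 0;0 0 0 0 0 0 0' 
python3 - <<'E'
from h import *
s=monitor.sense();print(s['t'],s['tool_pos'],s['ee_rot'].round(3).tolist(),np.array(s['joint_pos']).round(3),s['ft_force'],s['grip_width'])
c=imaging.calibration('wrist');print(c)
cv2.imwrite('pics/w1.png',imaging.camera('wrist')[:,:,::-1])
E
```

```text
t: 2.1
tool_pos: [0.4676, -0.1556, 0.2308]
ee_rot: [[0.908, 0.419, -0.001], [0.419, -0.908, -0.0], [-0.001, -0.0, -1.0]]
ft_force: [-0.5, -0.0, 0.6]
grip_width: 0.0004
grip_force: 0.0
2.1 [ 0.46760599 -0.15558199  0.23082972] [[0.908, 0.419, -0.001], [0.419, -0.908, -0.0], [-0.001, -0.0, -1.0]] [-0.472 -0.271  1.912 -0.     1.501  0.667] [-0.45334058 -0.0117259   0.5662497 ] 0.0003642873677387883
{'fx': 345.8086486121797, 'fy': 345.8086486121797, 'cx': 319.47380031753994, 'cy': 200.07284922866722, 'world_from_camera': array([[ 4.18404430e-01, -8.74241037e-01, -2.46252598e-01,
         5.30168333e-01],
       [-9.08260754e-01, -4.02622696e-01, -1.13830432e-01,
        -1.27430143e-01],
       [ 3.68349885e-04,  2.71288727e-01, -9.62497943e-01,
         3.73550071e-01],
       [ 0.00000000e+00,  0.00000000e+00,  0.00000000e+00,
         1.00000000e+00]])}
```

View pics/w1.png

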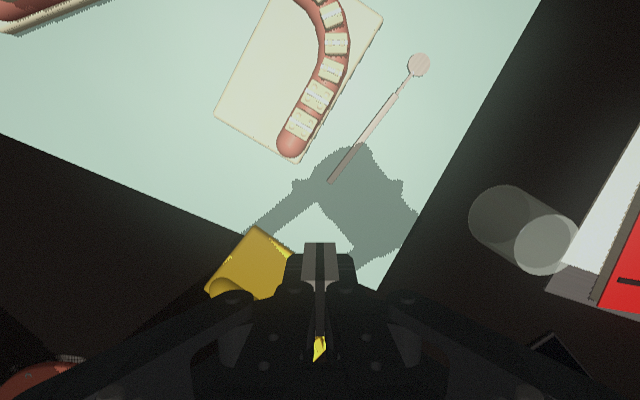

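Wrist view: the target jaw is at the top centre, with the gum end at (290,145), the rear molar at (300,123) and the other teeth up to (330,15). The mirror is at (375,125) and the glass at (530,230). The incisor is out of frame, so I shift forward and take two views.

```bash
python3 -m pendant '1 0.6 0 0 0 0 0;1 0.6 0 0 0 0 0;1 0.6 0 0 0 0 0;0 0 0 0 0 0 0;0 0 0 0 0 0 0;0 0 0 0 0 0 0'
cat > snap.py <<'E'
import sys,pickle
from h import *
n=sys.argv[1];c=imaging.calibration('wrist');im=imaging.camera('wrist')[:,:,::-1].copy();cv2.imwrite(f'pics/{n}.png',im);pickle.dump(c,open(n+'.pkl','wb'))
E
python3 snap.py w2
python3 -m pendant '1 -0.8 0 0 0 0 0;1 -0.8 0 0 0 0 0;0 -0.8 0 0 0 0 0;0 -0.8 0 0 0 0 0;0 -0.8 0 0 0 0 0;0 -0.8 0 0 0 0 0;0 0 0 0 0 0 0;0 0 0 0 0 0 0;0 0 0 0 0 0 0'
python3 snap.py w3
python3 - <<'E'
import cv2,numpy as np
a=cv2.imread('pics/w2.png')[30:230,180:450];b=cv2.imread('pics/w3.png')[30:250,150:480]
h=cv2.cvtColor(b,cv2.COLOR_BGR2HSV)
m=cv2.imread('pics/w2.png');cv2.imwrite('pics/both.png',np.vstack([cv2.imread('pics/w2.png')[0:250,100:500],cv2.imread('pics/w3.png')[0:250,200:600]]))
E
```

```text
t: 2.75
tool_pos: [0.5365, -0.164, 0.2311]
ee_rot: [[0.909, 0.417, -0.001], [0.417, -0.909, 0.0], [-0.001, -0.0, -1.0]]
ft_force: [1.3, -0.3, 0.0]
grip_width: 0.0001
grip_force: 0.0
t: 3.7
tool_pos: [0.5337, -0.06, 0.2314]
ee_rot: [[0.909, 0.417, 0.0], [0.417, -0.909, -0.0], [0.0, 0.001, -1.0]]
ft_force: [0.4, -1.6, -0.1]
grip_width: 0.0003
grip_force: 0.0
```

View pics/both.png

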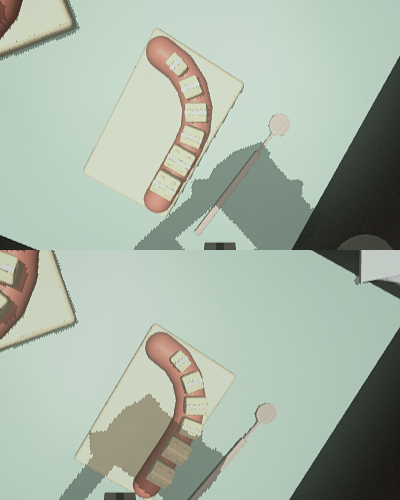

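Both views show six teeth in a row. In w2 (full-frame) the rear molar is at (266,185) and the incisor at (277,64). In w3 they are at (360,223) and (380,111). I'll refine these by colour mask and triangulate.

```bash
cat > teeth.py <<'E'
import pickle
from h import *
S={'w2':[(266,185),(280,160),(292,136),(295,112),(290,88),(277,64)],'w3':[(360,223),(376,198),(392,177),(396,156),(392,132),(380,111)]}
C={n:pickle.load(open(n+'.pkl','rb')) for n in S};Q={}
for n in S:
    im=cv2.imread(f'pics/{n}.png');q=[]
    lab=cv2.cvtColor(im,cv2.COLOR_BGR2LAB).astype(int)
    for p in S[n]:
        x,y=p;a=lab[y-11:y+12,x-13:x+14,1]   # not pink: low a*
        m=((a<138)).astype(np.uint8);k=cv2.morphologyEx(m,cv2.MORPH_OPEN,np.ones((3,3)))
        _,L,st,ce=cv2.connectedComponentsWithStats(k,connectivity=4);l=L[11,13]
        q.append(p); print(n,p,st[l],(ce[l]+[x-13,y-11]).round(1))
    Q[n]=q
print('tri')
for a,b in zip(Q['w2'],Q['w3']):
    P,e=tri(C['w2'],a,C['w3'],b);print(P.round(4),round(e,4),plane(C['w2'],a,.0475)[0].round(4),plane(C['w3'],b,.0475)[0].round(4))
E
python3 teeth.py; python3 - <<'E'
import cv2,numpy as np
a=cv2.resize(cv2.imread('pics/w2.png')[45:215,230:330],None,fx=3.5,fy=3.5,interpolation=cv2.INTER_CUBIC);b=cv2.resize(cv2.imread('pics/w3.png')[90:260,325:425],None,fx=3.5,fy=3.5,interpolation=cv2.INTER_CUBIC)
cv2.imwrite('pics/c2.png',np.hstack([a,b]))
E
```

```text
w2 (266, 185) [  0   0  27  23 567] [266.4 185.1]
w2 (280, 160) [  0   0  27  23 580] [280.1 160. ]
w2 (292, 136) [  1   0  26  23 446] [292.3 136.1]
w2 (295, 112) [  3   1  24  21 454] [296.1 112. ]
w2 (290, 88) [  2   0  24  23 412] [290.5  87.2]
w2 (277, 64) [  2   0  22  23 328] [276.6  64.4]
w3 (360, 223) [  0   0  27  23 559] [360.4 223.3]
w3 (376, 198) [  0   0  27  23 553] [375.9 198.8]
w3 (392, 177) [  0   0  27  23 513] [392.3 178. ]
w3 (396, 156) [  0   0  27  23 533] [396.7 155.5]
w3 (392, 132) [  1   0  26  23 468] [393.3 131.4]
w3 (380, 111) [  2   1  22  21 306] [379.6 110.8]
tri
[ 0.5048 -0.1204  0.0357] 0.0005 [ 0.5078 -0.1209  0.0475] [ 0.5082 -0.1173  0.0475]
[ 0.5347 -0.1233  0.0356] 0.0021 [ 0.5359 -0.1238  0.0475] [ 0.5379 -0.12    0.0475]
[ 0.5619 -0.1251  0.0452] 0.0017 [ 0.5613 -0.1252  0.0475] [ 0.563  -0.1244  0.0475]
[ 0.5823 -0.119   0.0451] 0.0002 [ 0.5824 -0.1191  0.0475] [ 0.5826 -0.1183  0.0475]
[ 0.6003 -0.106   0.0403] 0.0012 [ 0.5997 -0.1067  0.0475] [ 0.6008 -0.1044  0.0475]
[ 0.6136 -0.087   0.0387] 0.0004 [ 0.6134 -0.0883  0.0475] [ 0.613  -0.0855  0.0475]
```

View pics/c2.png

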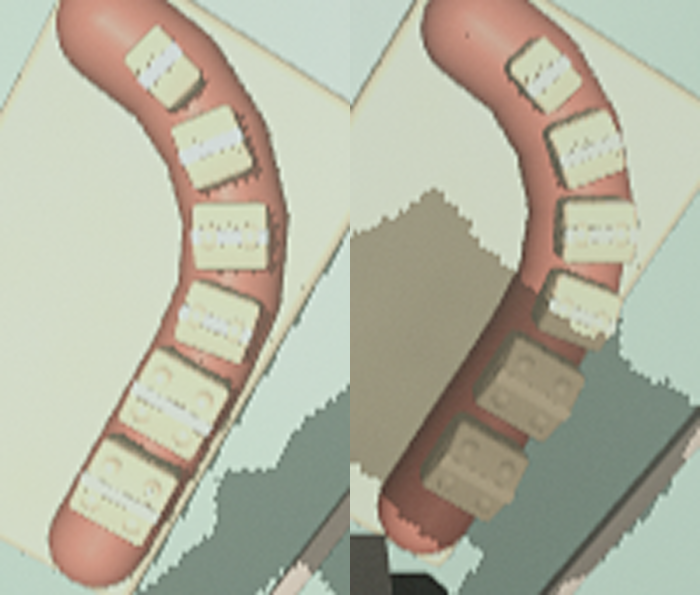

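The enlarged crop shows the ridge line across each tooth clearly. The ridge middles run from (127,490) for the rear molar to (160,68) for the incisor in the left half. In the right half they run from (477,467) to (545,72).

```bash
python3 - <<'E'
import pickle
from h import *
a=np.array([(127,490),(174,403),(217,324),(230,238),(212,149),(160,68)])/3.5+[230,45]
b=np.array([(127,467),(180,382),(234,303),(244,230),(237,150),(195,72)])/3.5+[325,90]
C=[pickle.load(open(n+'.pkl','rb')) for n in('w2','w3')];T=[]
for p,q in zip(a,b):
    P,e=tri(C[0],p,C[1],q);A=plane(C[0],p,.0475)[0];B=plane(C[1],q,.0475)[0];T.append((A+B)/2);print(P.round(4),round(e,4),A.round(4),B.round(4))
T=np.array(T);np.save('T.npy',T);d=np.diff(T[:,:2],axis=0);print(np.hypot(*d.T).round(4),np.degrees(np.arctan2(d[:,1],d[:,0])).round(1))
s=monitor.sense();print(s['tool_pos'],s['ft_force'],((T-s['tool_pos'])@s['ee_rot']).round(4).tolist(),np.array(s['joint_pos']).round(3))
# scene check
c=imaging.calibration('scene');print(proj(c,T).round(1).tolist())
E
```

```text
[ 0.5059 -0.1208  0.0395] 0.0004 [ 0.5079 -0.1212  0.0475] [ 0.5083 -0.1186  0.0475]
[ 0.5348 -0.1232  0.0391] 0.0015 [ 0.5357 -0.1236  0.0475] [ 0.5371 -0.1209  0.0475]
[ 0.5611 -0.1255  0.0429] 0.0034 [ 0.56   -0.1258  0.0475] [ 0.5633 -0.1241  0.0475]
[ 0.5816 -0.1196  0.038 ] 0.0006 [ 0.5818 -0.12    0.0475] [ 0.5823 -0.1171  0.0475]
[ 0.6003 -0.1065  0.0423] 0.0002 [ 0.6002 -0.107   0.0475] [ 0.6004 -0.1054  0.0475]
[ 0.6133 -0.0867  0.0431] 0.001 [ 0.6126 -0.0874  0.0475] [ 0.6136 -0.086   0.0475]
[0.0284 0.0254 0.0214 0.022  0.0233] [-4.7 -6.1 17.3 34.2 56.7]
[ 0.53378256 -0.06007609  0.23135549] [0.26109124 0.18286791 1.47212842] [[-0.0483, 0.0436, 0.1839], [-0.0236, 0.0575, 0.1839], [-0.0017, 0.0705, 0.1839], [0.0195, 0.0732, 0.1839], [0.0412, 0.0696, 0.1839], [0.061, 0.0572, 0.1839]] [-0.251 -0.159  1.816 -0.     1.484  0.89 ]
[[301.4, 169.0], [292.3, 173.3], [284.0, 177.0], [278.8, 182.2], [275.4, 188.7], [275.1, 196.1]]
```

Spacings (28, 25, 21, 22, 23 mm) match the stated row of 29, 26, 23, 23, 23. For premolars 18 mm long, a raised crown's rear edge stands at about 43–44 mm. So I will travel at about 46 mm, dip to about 43 mm just as each ridge is reached, and rise again to meet the next slope.

```bash
cat > wp.py <<'E'
from h import *
T=np.load('T.npy');a=np.radians([-5,-5,5,25,45,60]);u=np.c_[np.cos(a),np.sin(a),0*a]
W=np.vstack([T[0]-.03*u[0],T-.004*u,T[5]+.012*u[5]]);W[:,2]=.046
s=monitor.sense();R=s['ee_rot'];print(s['t'],s['tool_pos'].round(4),s['ft_force'].round(2))
print('to each from here', ((W-s['tool_pos'])@R/.02).round(2).tolist());print('steps',(np.diff(W,axis=0)@R/.02).round(2).tolist())
E
python3 wp.py
```

```text
3.75 [ 0.5338 -0.0601  0.2314] [0.26 0.18 1.47]
to each from here [[-3.72, 1.44, 9.27], [-2.59, 2.08, 9.27], [-1.35, 2.78, 9.27], [-0.27, 3.46, 9.27], [0.77, 3.66, 9.27], [1.87, 3.55, 9.27], [2.89, 2.98, 9.27], [3.54, 2.51, 9.27]]
steps [[1.13, 0.64, 0.0], [1.24, 0.7, 0.0], [1.08, 0.68, 0.0], [1.05, 0.21, 0.0], [1.1, -0.11, -0.0], [1.01, -0.57, -0.0], [0.65, -0.46, -0.0]]
```

```bash
python3 -m pendant '-0.93 0.36 0 0 0 0 0;-0.93 0.36 0 0 0 0 0;-0.93 0.36 0 0 0 0 0;-0.93 0.36 0 0 0 0 0;0 0 1 0 0 0 0;0 0 1 0 0 0 0;0 0 1 0 0 0 0;0 0 1 0 0 0 0;0 0 1 0 0 0 0;0 0 1 0 0 0 0;0 0 1 0 0 0 0;0 0 0.5 0 0 0 0;0 0 0.5 0 0 0 0;0 0 0.3 0 0 0 0;0 0 0 0 0 0 0;0 0 0 0 0 0 0;0 0 0 0 0 0 0'; python3 wp.py; python3 snap.py w4;python3 - <<'E'
import cv2,numpy as np
i=[]
from rig import imaging
a=imaging.camera('scene')[145:225,245:345,::-1];b=imaging.camera('side')[150:230,270:370,::-1]
cv2.imwrite('pics/chk.png',cv2.resize(np.hstack([a,b]),None,fx=4,fy=4,interpolation=cv2.INTER_CUBIC))
E
```

```text
t: 5.45
tool_pos: [0.4787, -0.1171, 0.0662]
ee_rot: [[0.909, 0.418, 0.002], [0.418, -0.909, -0.001], [0.001, 0.001, -1.0]]
ft_force: [0.1, 0.6, 0.4]
grip_width: -0.0001
grip_force: 0.0
5.45 [ 0.4787 -0.1171  0.0662] [0.06 0.59 0.43]
to each from here [[-0.03, -0.0, 1.01], [1.1, 0.64, 1.01], [2.34, 1.34, 1.02], [3.42, 2.02, 1.02], [4.46, 2.23, 1.02], [5.56, 2.11, 1.02], [6.58, 1.54, 1.02], [7.23, 1.08, 1.02]]
steps [[1.13, 0.64, 0.0], [1.24, 0.7, 0.0], [1.08, 0.68, 0.0], [1.05, 0.21, 0.0], [1.1, -0.11, 0.0], [1.01, -0.57, 0.0], [0.65, -0.46, 0.0]]
```

View pics/w4.png

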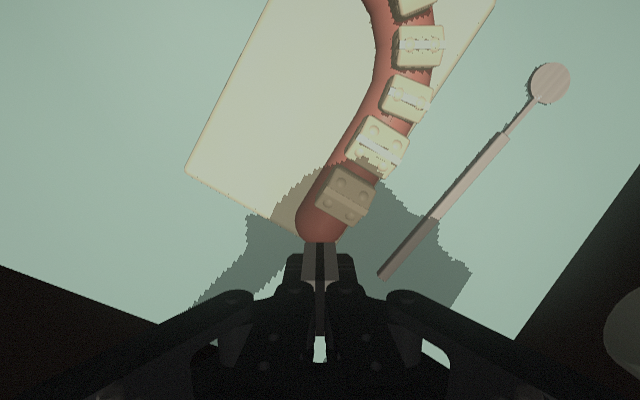

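View pics/chk.png

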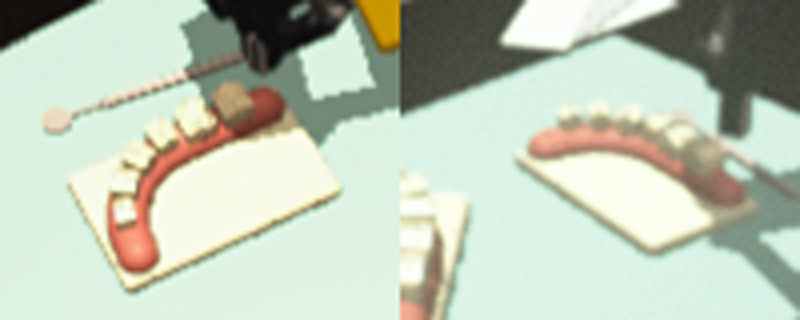

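The tip at (320,245) is just behind the row. Close-up ridge middles are molar 1 (343,201), molar 2 (374,145), premolar 3 (408,98) and premolar 4 (421,45). A quick check against my positions:

```bash
python3 - <<'E'
import pickle
from h import *
c=pickle.load(open('w4.pkl','rb'));T=np.load('T.npy');P=plane(c,[(343,201),(374,145),(408,98),(421,45)],.0475);print(((P-T[:4])*1000).round(1).tolist());print(proj(c,T).round(0).tolist())
w2=pickle.load(open('w2.pkl','rb'))
for p,q in zip([(266.3,185),(279.7,160.1),(292,137.6),(295.7,113)],[(343,201),(374,145),(408,98),(421,45)]):print(tri(w2,p,c,q)[0].round(4))
E
```

```text
[[-3.8, 1.3, 0.0], [-1.6, 2.2, 0.0], [-1.9, 0.6, 0.0], [-0.7, -0.3, 0.0]]
[[349.0, 195.0], [380.0, 144.0], [411.0, 95.0], [421.0, 43.0], [416.0, -14.0], [389.0, -70.0]]
[ 0.5026 -0.1208  0.0335]
[ 0.5338 -0.1228  0.0349]
[ 0.5599 -0.1254  0.0439]
[ 0.5819 -0.1196  0.0448]
```

Agreement is within about 2 mm, so on to the first tooth: descend, run forward, dip, and read.

```bash
python3 -m pendant '0 0 0.5 0 0 0 0;0 0 0.5 0 0 0 0;0 0 0 0 0 0 0;0.18 0.1 0 0 0 0 0;0.18 0.1 0 0 0 0 0;0.18 0.1 0 0 0 0 0;0.18 0.1 0 0 0 0 0;0.18 0.1 0 0 0 0 0;0.18 0.1 0 0 0 0 0;0 0 0 0 0 0 0;0 0 0 0 0 0 0'; python3 -m pendant '0 0 0.07 0 0 0 0;0 0 0.07 0 0 0 0;0 0 0 0 0 0 0;0 0 0 0 0 0 0'; python3 wp.py
```

```text
t: 6.7
tool_pos: [0.5031, -0.1188, 0.0455]
ee_rot: [[0.909, 0.418, 0.001], [0.418, -0.909, -0.0], [0.001, 0.0, -1.0]]
ft_force: [1.5, 0.3, 1.6]
grip_width: -0.0001
grip_force: 0.3
t: 7.1
tool_pos: [0.503, -0.1188, 0.0429]
ee_rot: [[0.909, 0.418, 0.001], [0.418, -0.909, -0.0], [0.001, 0.0, -1.0]]
ft_force: [0.9, -0.0, 2.8]
grip_width: 0.0004
grip_force: 1.5
7.1 [ 0.503  -0.1188  0.0429] [ 0.88 -0.05  2.78]
to each from here [[-1.09, -0.58, -0.16], [0.04, 0.06, -0.15], [1.27, 0.75, -0.15], [2.35, 1.44, -0.15], [3.4, 1.64, -0.15], [4.5, 1.53, -0.15], [5.51, 0.96, -0.15], [6.16, 0.49, -0.15]]
steps [[1.13, 0.64, 0.0], [1.24, 0.7, 0.0], [1.08, 0.68, 0.0], [1.05, 0.21, 0.0], [1.1, -0.11, 0.0], [1.01, -0.57, 0.0], [0.65, -0.46, 0.0]]
```

The force is 2.8 N at 42.9 mm, which puts the tooth on its stop. Next tooth.

```bash
python3 -m pendant '0 0 -0.16 0 0 0 0;0.2 0.12 0 0 0 0 0;0.2 0.12 0 0 0 0 0;0.2 0.12 0 0 0 0 0;0.2 0.12 0 0 0 0 0;0.2 0.12 0 0 0 0 0;0.23 0.13 0 0 0 0 0;0 0 0 0 0 0 0;0 0 0.08 0 0 0 0;0 0 0.08 0 0 0 0;0 0 0 0 0 0 0;0 0 0 0 0 0 0'; python3 wp.py
```

```text
t: 8.3
tool_pos: [0.5316, -0.1218, 0.043]
ee_rot: [[0.909, 0.418, 0.001], [0.418, -0.909, -0.0], [0.001, 0.001, -1.0]]
ft_force: [0.9, 0.3, 2.9]
grip_width: -0.0002
grip_force: 1.3
8.3 [ 0.5316 -0.1218  0.043 ] [0.87 0.34 2.95]
to each from here [[-2.33, -1.32, -0.15], [-1.2, -0.68, -0.15], [0.04, 0.02, -0.15], [1.11, 0.7, -0.15], [2.16, 0.91, -0.15], [3.26, 0.79, -0.15], [4.28, 0.22, -0.15], [4.93, -0.24, -0.15]]
steps [[1.13, 0.64, 0.0], [1.24, 0.7, 0.0], [1.08, 0.68, 0.0], [1.05, 0.21, 0.0], [1.1, -0.11, 0.0], [1.01, -0.57, 0.0], [0.65, -0.46, 0.0]]
```

```bash
python3 -m pendant '0 0 -0.16 0 0 0 0;0.2 0.13 0 0 0 0 0;0.2 0.13 0 0 0 0 0;0.2 0.13 0 0 0 0 0;0.2 0.13 0 0 0 0 0;0.2 0.13 0 0 0 0 0;0.08 0.03 0 0 0 0 0;0 0 0 0 0 0 0;0 0 0.08 0 0 0 0;0 0 0.08 0 0 0 0;0 0 0 0 0 0 0;0 0 0 0 0 0 0'; python3 -m pendant '0 0 -0.16 0 0 0 0;0.2 0.04 0 0 0 0 0;0.2 0.04 0 0 0 0 0;0.2 0.04 0 0 0 0 0;0.2 0.04 0 0 0 0 0;0.2 0.05 0 0 0 0 0;0.05 0 0 0 0 0 0;0 0 0 0 0 0 0;0 0 0.08 0 0 0 0;0 0 0.08 0 0 0 0;0 0 0 0 0 0 0;0 0 0 0 0 0 0'; python3 wp.py
```

```text
t: 9.5
tool_pos: [0.5568, -0.1251, 0.043]
ee_rot: [[0.909, 0.418, 0.001], [0.418, -0.909, -0.0], [0.001, 0.0, -1.0]]
ft_force: [1.0, 1.4, 2.8]
grip_width: 0.0001
grip_force: 1.4
t: 10.7
tool_pos: [0.5775, -0.1201, 0.0429]
ee_rot: [[0.909, 0.418, 0.001], [0.418, -0.909, 0.0], [0.001, 0.0, -1.0]]
ft_force: [0.7, 0.3, 1.9]
grip_width: 0.0003
grip_force: 1.4
10.7 [ 0.5775 -0.1201  0.0429] [0.71 0.35 1.95]
to each from here [[-4.45, -2.2, -0.16], [-3.32, -1.56, -0.16], [-2.09, -0.86, -0.15], [-1.01, -0.18, -0.15], [0.04, 0.03, -0.15], [1.14, -0.09, -0.15], [2.15, -0.66, -0.15], [2.8, -1.12, -0.15]]
steps [[1.13, 0.64, 0.0], [1.24, 0.7, 0.0], [1.08, 0.68, 0.0], [1.05, 0.21, 0.0], [1.1, -0.11, 0.0], [1.01, -0.57, 0.0], [0.65, -0.46, 0.0]]
```

```bash
python3 -m pendant '0 0 -0.16 0 0 0 0;0.2 -0.02 0 0 0 0 0;0.2 -0.02 0 0 0 0 0;0.2 -0.02 0 0 0 0 0;0.2 -0.02 0 0 0 0 0;0.2 -0.02 0 0 0 0 0;0.1 0 0 0 0 0 0;0 0 0 0 0 0 0;0 0 0.08 0 0 0 0;0 0 0.08 0 0 0 0;0 0 0 0 0 0 0;0 0 0 0 0 0 0'; python3 -m pendant '0 0 -0.16 0 0 0 0;0.2 -0.11 0 0 0 0 0;0.2 -0.11 0 0 0 0 0;0.2 -0.11 0 0 0 0 0;0.2 -0.11 0 0 0 0 0;0.2 -0.11 0 0 0 0 0;0.05 -0.04 0 0 0 0 0;0 0 0 0 0 0 0;0 0 0.08 0 0 0 0;0 0 0.08 0 0 0 0;0 0 0 0 0 0 0;0 0 0 0 0 0 0'; python3 wp.py
```

```text
t: 11.9
tool_pos: [0.5967, -0.1091, 0.043]
ee_rot: [[0.909, 0.417, 0.001], [0.417, -0.909, 0.0], [0.001, 0.0, -1.0]]
ft_force: [0.2, 0.7, 3.0]
grip_width: -0.0003
grip_force: 1.4
t: 13.1
tool_pos: [0.6108, -0.0895, 0.0429]
ee_rot: [[0.909, 0.417, 0.0], [0.417, -0.909, 0.0], [0.001, -0.0, -1.0]]
ft_force: [-0.1, 0.9, 2.5]
grip_width: -0.0001
grip_force: 1.5
13.1 [ 0.6108 -0.0895  0.0429] [-0.15  0.9   2.53]
to each from here [[-6.6, -1.51, -0.16], [-5.47, -0.86, -0.16], [-4.24, -0.17, -0.16], [-3.16, 0.51, -0.16], [-2.11, 0.72, -0.16], [-1.01, 0.61, -0.15], [0.0, 0.03, -0.15], [0.65, -0.43, -0.15]]
steps [[1.13, 0.64, 0.0], [1.24, 0.7, 0.0], [1.08, 0.68, 0.0], [1.05, 0.21, 0.0], [1.1, -0.11, 0.0], [1.01, -0.57, 0.0], [0.65, -0.46, 0.0]]
```

All six teeth answered with about 2–3 N. I'll run off the end, lift clear and look.

```bash
python3 -m pendant '0 0 -0.16 0 0 0 0;0.2 -0.14 0 0 0 0 0;0.2 -0.14 0 0 0 0 0;0.2 -0.14 0 0 0 0 0;0 0 -0.5 0 0 0 0;0 0 -1 0 0 0 0;0 0 -1 0 0 0 0;0 0 -1 0 0 0 0;0 0 -1 0 0 0 0;0 0 -1 0 0 0 0;0 0 -1 0 0 0 0;0 0 -1 0 0 0 0;-1 0 -1 0 0 0 0;-1 0 0 0 0 0 0;-1 0 0 0 0 0 0;-1 0 0 0 0 0 0;-1 0 0 0 0 0 0;0 0 0 0 0 0 0;0 0 0 0 0 0 0;0 0 0 0 0 0 0'; python3 snap.py w5; python3 - <<'E'
from h import *
a=imaging.camera('scene')[:,:,::-1];b=imaging.camera('side')[:,:,::-1]
f=lambda i:cv2.resize(i,(400,300),interpolation=cv2.INTER_CUBIC)
s0=cv2.imread('pics/side0.png')
cv2.imwrite('pics/end.png',np.vstack([np.hstack([f(a[145:225,235:342]),f(cv2.imread('pics/w5.png')[0:300,120:520])]),np.hstack([f(b[160:220,290:370]),f(s0[160:220,290:370])])]))
s=monitor.sense();print(s['t'],s['tool_pos'],s['ft_force'])
E
```

```text
t: 15.1
tool_pos: [0.5277, -0.1185, 0.2161]
ee_rot: [[0.908, 0.418, 0.001], [0.418, -0.908, -0.0], [0.001, 0.0, -1.0]]
ft_force: [-0.7, -0.0, 0.1]
grip_width: 0.0002
grip_force: 0.0
15.25 [ 0.5276218  -0.11840228  0.21572508] [-0.38846878 -0.60748062 -0.55611506]
```

View pics/end.png

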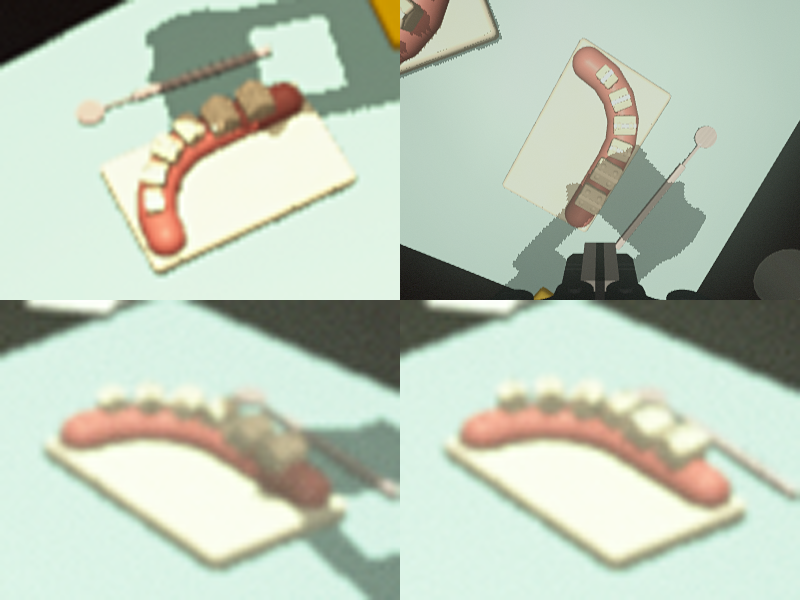

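The before/after side crops (bottom left and right) show all six teeth lower, and the jaw plate (corners at (45,450) and (215,565)) and mirror unmoved. The arm is clear, so I'm handing in.

```bash
python3 -c "
from rig import ticket;print(ticket.hand_in())"
```

```text
the job is handed in; nothing more can be done
None
```

I pressed all six teeth home in order, from rear molar to incisor, with about 2–3 N read at each. The jaw and mirror look unmoved in the last pictures, I kept clear of the bottle and glass, and the job was handed in at about 15 s with the arm clear; no verdict came back.

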